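# Clamp a brass blank against the work stop of a cam vise

## Task

A brass blank stands loose between the jaws of the lever-operated vise on the jeweller's bench. With a fingertip push the blank lengthways along the vise bed until its end rests against the work stop, then push the vise's lever round to the end of its travel so that the jaws clamp the blank there. Only push: do not lift or tip the blank, and leave everything else on the bench where it is.

Things in the scene. Friction and masses are not known exactly. Their poses are not given: they have to be found in the camera images.
- vise: cam-lever vise bolted to the bench, grey with steel bed and jaws. Origin on the bench under its middle; +x along the jaws to the work stop, y the clamping direction, z up. In its frame, mm: body x +-42, y -125 to 80, ears to x +-61; bed top z 35. Cam and lever at the -y end; the bench is clear around the lever's sweep
- fixed_jaw (a point): middle of the top edge of the fixed jaw's face, at (0, 30, 55) in the vise frame. Both jaws span x -40 to 40 with tops at z 55; the open moving jaw's face is at y -2, so the blank has up to 7 mm of play
- stop_face (a point): centre of the 10 mm round tip of the work stop, a bent steel rod on the end of the fixed jaw, at (50, 17.5, 53) in the vise frame; the blank's +x end must rest on it. The rod lies at x 65 to 75, y 13 to 51, top at z 58
- blank_centre (a point): centre of the blank: loose brass bar 70 long (its x, along the jaws), 25 wide, 36 tall, about 0.5 kg, slides with 1 to 5 N. It stands on the bed, top at z 71, 16 above the jaws, 18 to 36 short of the stop (at the stop its centre is at x 15 in the vise frame). Push on its -x end, where it stands above the jaws
- blank: the same brass blank; this origin is the centre of its underside, axes as given for its centre
- moving_jaw: moving jaw of the vise, 80 long, 31 thick, 19 tall, driven to the vise's +y by the lever through a cam; origin on the vise's origin when open. It touches the blank when the lever reads about 1.35 rad, then tightens on it to some 30 N
- cam_lever (a joint): angle of the lever: 0 fully open, 1.75 rad end of travel (clamped); starts between 0 and 0.3. It closes clockwise seen from above, needs some 3 to 6 N on the arm (0.3 N m friction, up to 0.2 N m more while clamping) and stays where it is left
- lever_pivot (a point): point on the lever's upright axis at the height of its arm, (0, -95, 62) in the vise frame. At 0 the arm points 20 degrees from the vise's +x towards its -y; at 1.75 rad 120 degrees from +x, by way of -y
- lever_ball (a point): centre of the black ball (29 across) at the end of the lever, 118 from the pivot axis, 62 above the bench. The arm is a level round steel bar 13 thick, bare from 20 to 103 from the axis; only bench lies below it outside the vise body
- spare_blank_centre (a point): bystander, leave alone: a second brass blank, the same size as the first (70 x 25 x 36), standing on the bench away from the vise; this point is its centre
- hammer: bystander, leave alone: a hand hammer lying on the bench
- flux_jar: bystander, leave alone: a lidded jar 56 across, 70 tall; origin at the centre of its foot
- file: bystander, leave alone: a needle file with a wooden handle lying on the bench, 195 long, under 20 high
- caliper: bystander, leave alone: a steel vernier caliper lying flat, 190 long, 9 high
- ring_clamp: bystander, leave alone: a wooden ring clamp lying on its side, 120 long, 32 wide, 27 high
- dapping_cube: bystander, leave alone: a 50 mm steel dapping cube with cups in its top; origin at the centre of its foot
Not all that is in view belongs to the job. What is shaped like the blank but red or turquoise is not meant.

How it is judged:
By the outcome, as a careful person would: the job done as asked, in the order asked, and still so for the second after the job is handed in, with the robot touching nothing.
It also fails if it takes over 56 s, if anything falls off the work surface, if the arm or the gripper's body presses on something with over 40 N, if the wrist force passes 120 N, or if a joint passes its speed limit or range.

## Robot

A 6-joint arm with a two-finger parallel gripper is mounted at the origin on the work surface. World frame = base frame: x ahead of the robot, y to its left, z up, the work surface at z = 0. Lengths are in mm, angles in rad, forces in N, time in s.
With the tool pointing down it reaches from about 300 to 775 mm from the base axis. Payload 14.6 kg.
Tool frame: the origin (TCP) lies on the centre line of the jaws, within the pads' length; the fingertips stand 19 mm ahead of it and the grasp point (between the pads) is the TCP (bot.tip_reach is the distance from the TCP to the fingertips, in mm); y points along the fingers, x is the direction in which the jaws open and shut, and the axes are right-handed (so a half turn about y gives the same grasp; the last joint's range is limited). The gripper opens to 85 mm and grips with 20 to 120 N. Pads are 22 mm wide; open, the fingers measure 114 mm over their backs; the gripper's body (76 mm by 85 mm) begins 54 mm behind the grasp point. The pads swing forward as they close: fully open they stand 13 mm farther back than shut.
Start: joints at [-1.175, 0.3, 1.521, -0, 1.321, -0.067], TCP at [245.542, -492.137, 229.681] pointing down, gripper open.
Joint ranges: [-3.03, 3.03], [-0.79, 2.21], [0.23, 2.52], [-1.04, 4.18], [0, 3.07], [-2.55, 2.55]. Speed limits (rad/s): [2.22, 2.22, 2.57, 3.14, 3.14, 3.14].

## Interface

Orientations are given as a unit quaternion [w, x, y, z].
In Python, from rig import bot gives the robot as it stands. Calls block until the motion is done:
- bot.move_to(position, orientation): joint-space move of the TCP to a pose.
- bot.servo_line(position, attitude=None, speed=150, until_force=None): straight line of the TCP; attitude=None keeps the orientation; speed is the mean speed in mm/s. With until_force (N) it stops when the force on the tool has changed by that much, and returns True; else False.
- bot.move_joints(angles): joint-space move.
- bot.move_gripper(opening, grip_force=None): finger opening in mm; grip_force is the grip in N (None keeps the last); returns when the fingers have stopped.
- bot.dwell(seconds).
- bot.ik(position, orientation): joint angles nearest the present ones, or None.
- bot.read_state(): the state.
- bot.read_camera(name): name is "scene" or "top"; returns a dict with "image" (400x640x3 uint8, blue, green, red), "depth" (400x640 float32, mm along the optical axis (not along the pixel's ray), 0 where there is no reading), "fovy" (degrees; the focal length in pixels is half the picture's height over the tangent of half this angle, whatever the lens; pixels are square), "cx", "cy" (the principal point, pixels), "eye" and "attitude" of the camera in the world. Camera axes: x right, y down, z forward; pixel columns grow to the right and rows downward; lengths in mm; the calibration is good to about 2 mm. A picture is of the moment at which its call begins.
A pose or a line that the arm cannot do raises bot.MotionError and nothing moves.
- bot.finish_job(): hands the job in, once; it reports no verdict.
The state is a dict: "clock": time; "joint_positions": joint angles; "qvel": joint speeds; "effort": joint torques, N m; "ee_pos": TCP position; "tool_rot": TCP orientation; "ft_force": force on the tool from outside, world axes, zero at the start; "moment": the same for the moment, N m; "grip_width": finger opening in mm.
Only numpy, scipy, OpenCV 4.12 (cv2) and the standard library are available. Lean on these libraries where they do the work, as an engineer would, in place of code of your own. Each camera call takes 0.05 s, during which the arm holds its last target. There are 200 camera calls.

## Working session

There is one attempt and no reset: what is moved stays moved. The work goes in short steps, each a Python script; the robot and the scene stay as the last script left them, time stands still between calls to the robot, and variables do not carry over. Pictures are saved under pics/ and viewed, about 8 in all and at most 12, crops included, and the job is handed in when it is done.

```bash
mkdir -p pics; cat > h.py <<'E'
import numpy as np, cv2, pickle
from scipy.spatial.transform import Rotation as R
from rig import bot
def rot(q): return R.from_quat([q[1],q[2],q[3],q[0]]).as_matrix()
def cloud(c):
    h,w=c["depth"].shape; f=h/2/np.tan(np.radians(c["fovy"])/2)
    u,v=np.meshgrid(np.arange(w),np.arange(h)); d=c["depth"]
    P=np.stack([(u-c["cx"])/f*d,(v-c["cy"])/f*d,d],-1)@rot(c["attitude"]).T+np.array(c["eye"])
    P[d==0]=np.nan
    return P
E
python3 - <<'E'
from h import *
for n in("scene","top"):
    c=bot.read_camera(n); cv2.imwrite(f"pics/{n}0.png",c["image"]); pickle.dump(c,open(n+"0.pkl","wb"))
    print(n,c["fovy"],c["cx"],c["cy"],c["eye"],c["attitude"])
print(bot.read_state())
E
```

```text
scene 53.27213485082365 322.3389627894953 196.42067164840793 [1474.62026167 -203.95851957  749.34403193] [-0.3531069   0.69164368  0.55942763 -0.28980212]
top 50.865975049583405 326.02207014672365 199.98540938220097 [ 413.09230265   -9.32250986 1450.98981705] [ 0.03757991 -0.70336311  0.70944633 -0.02353703]
{'clock': 0.1, 'joint_positions': array([-1.17459466e+00,  3.00424080e-01,  1.52151516e+00,  2.30782132e-05,
        1.32069589e+00, -6.65669160e-02]), 'qvel': array([ 1.63185215e-03, -1.81207310e-03, -8.52947772e-04,  8.43215017e-04,
       -2.01309261e-04,  9.16311498e-05]), 'effort': array([ 2.96993792e-03, -5.44380605e+01, -3.62366903e+01,  9.50571120e-05,
        3.08053844e-03,  2.29522897e-05]), 'ee_pos': array([ 245.47311008, -491.94938249,  229.17499184]), 'tool_rot': array([ 0.60155712, -0.60111561,  0.37230929, -0.37171878]), 'ft_force': array([-0.38137389,  0.43391051, -0.61101295]), 'moment': array([ 0.02970882,  0.0618627 , -0.00594013]), 'grip_width': 85.52100700476404}
```

View pics/scene0.png

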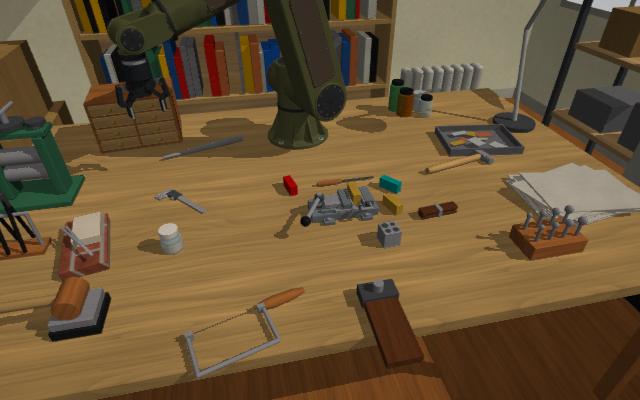

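View pics/top0.png

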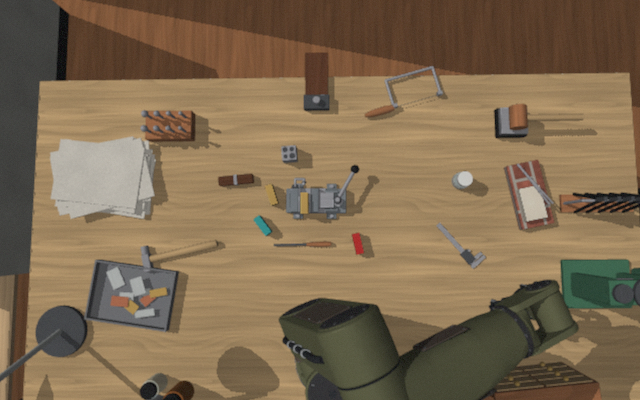

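The top view shows the vise at about (316,199), with a brass block between its jaws at (304,202) and the lever ball at (354,169). Lookalikes for the blank are brass on the bench (271,195) = spare, turquoise (263,225) and red (358,243). The one in the vise is the blank. I'll check that in a close crop.

```bash
python3 - <<'E'
from h import *
c=pickle.load(open("top0.pkl","rb")); P=cloud(c)
im=c["image"][150:260,250:380]
cv2.imwrite("pics/crop_top.png",cv2.resize(im,None,fx=6,fy=5.4*6/5.4,interpolation=cv2.INTER_CUBIC)[:600])
s=pickle.load(open("scene0.pkl","rb")); 
cv2.imwrite("pics/crop_scene.png",cv2.resize(s["image"][165:255,280:420],None,fx=5.7,fy=5.7,interpolation=cv2.INTER_CUBIC))
for u,v in[(304,202),(354,169),(271,195),(316,199),(330,200),(290,153),(500,300)]: print(u,v,P[v,u].round(1))
S=cloud(s)
hsv=lambda i:cv2.cvtColor(i,cv2.COLOR_BGR2HSV)
for nm,cc,Q in(("top",c,P),("scene",s,S)):
    m=(hsv(cc["image"])[...,1]>120)&(hsv(cc["image"])[...,0]>15)&(hsv(cc["image"])[...,0]<30)&(Q[...,2]>62)&(Q[...,2]<80)&(abs(Q[...,0]-450)<120)&(abs(Q[...,1])<120)
    p=Q[m]; print(nm,len(p))
    if len(p)>3:
        print(p.mean(0),p.min(0),p.max(0)); print(cv2.minAreaRect(p[:,:2].astype(np.float32)))
    m=(cc["image"].max(-1)<60)&(Q[...,2]>45)&(Q[...,2]<85)&(abs(Q[...,0]-450)<200)&(abs(Q[...,1])<200)
    p=Q[m]; print("dark",len(p),p.mean(0) if len(p) else 0, p.std(0) if len(p) else 0)
E
```

```text
304 202 [526.9  90.3  71. ]
354 169 [634.1 -75.5  76.2]
271 195 [554.3 204.3  39.3]
316 199 [538.   51.4  53.3]
330 200 [534.4   4.8  50.6]
290 153 [696.2 139.2  45.8]
500 300 [ 240.3 -449.9  298.6]
top 138
[524.83808272  90.46348224  70.53212229] [493.58478192  80.254       63.31617876] [557.22867768 100.66443202  77.11713687]
((525.3829345703125, 90.30347442626953), (20.33770751953125, 63.58219909667969), 89.5521469116211)
dark 45 [628.7901387  -74.3981748   72.38051492] [26.29650857 13.66021653  4.44887707]
scene 136
[530.42880935  87.30679285  69.16948252] [486.59631302  76.29700656  62.20242708] [563.14352396 101.65814655  73.37185348]
((524.803466796875, 88.7864761352539), (76.57296752929688, 25.254030227661133), 0.42378243803977966)
dark 175 [593.1109574   -3.36147164  60.69747487] [46.93273338 76.59044523  9.35823571]
```

View pics/crop_top.png

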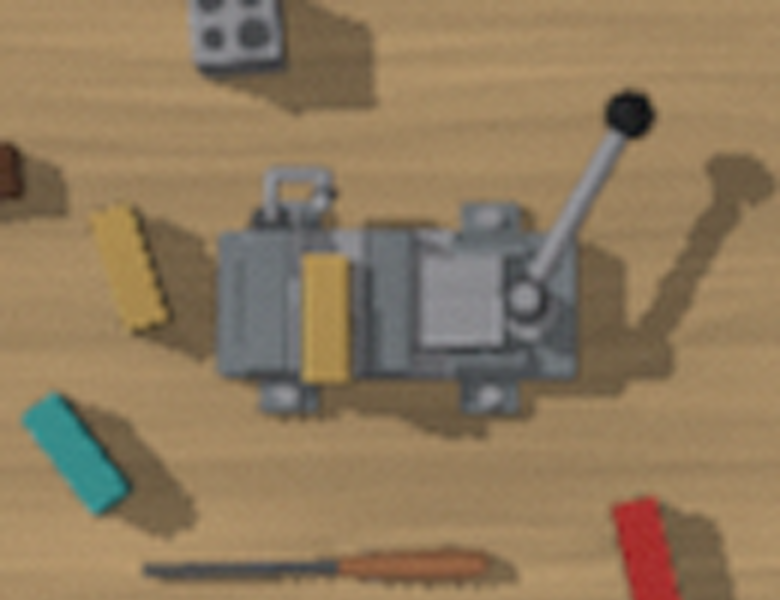

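View pics/crop_scene.png

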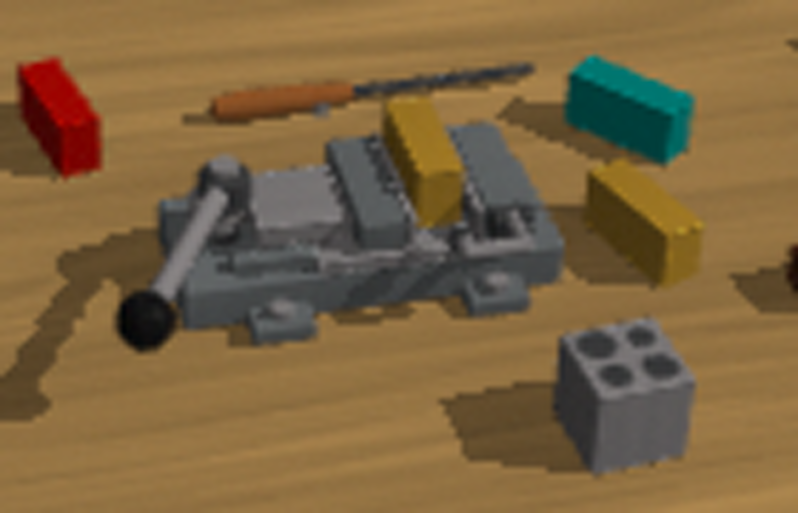

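Brass blank in the vise confirmed (crop (326,318), depth height 71 as specified). The stop is at crop (322,195), so vise +x points up in the image. I'll convert the pixels to positions.

```bash
cat >> h.py <<'E'
def ray(c,u,v,z):
    h,w=c["depth"].shape; f=h/2/np.tan(np.radians(c["fovy"])/2)
    d=rot(c["attitude"])@np.array([(u-c["cx"])/f,(v-c["cy"])/f,1]); e=np.array(c["eye"])
    return e+d*(z-e[2])/d[2]
E
python3 - <<'E'
from h import *
c=pickle.load(open("top0.pkl","rb"));P=cloud(c)
g=lambda u,v,z:ray(c,250+(u+.5)/6-.5,150+(v+.5)/6-.5,z).round(1)[:2]
for n,u,v,z in[("pivot knob",527,298,75),("ball",629,114,62),("bl -x+y",304,382,71),("bl -x-y",349,382,71),("bl +x+y",304,255,71),("bl +x-y",349,255,71),
 ("fj back +x",219,232,55),("fj back -x",219,378,55),("mj face +x",365,231,55),("mj face -x",365,374,55),("mj back +x",416,231,55),("mj back -x",416,374,55),("body -y+x",578,240,30),("body -y-x",578,378,30),
 ("ear",489,216,15),("ear",489,400,15),("ear",288,400,15),("rod outer L",266,172,58),("rod outer R",330,172,58),("tip",322,200,53)]:
    print(n,g(u,v,z))
s=pickle.load(open("scene0.pkl","rb"));k=5.7
g=lambda u,v,z:ray(s,280+(u+.5)/k-.5,165+(v+.5)/k-.5,z).round(1)[:2]
for n,u,v,z in[("ball",146,320,62),("bl -x-y",386,107,71),("bl -x+y",425,101,71),("bl +x+y",462,170,71),("bl +x-y",419,178,71),("fj back +x",548,237,40),("fj back -x top",494,125,55),("mj -y-x",330,145,55),("mj -y+x",376,245,55),("pivot",224,170,75)]: print("S",n,g(u,v,z))
Z=P[150:260,250:380,2]
for v in range(32,70,4): print(150+v,Z[v,34:100:3].round(0).astype(int))
E
```

```text
pivot knob [534.6 -19.9]
ball [637.8 -77.6]
bl -x+y [489.9 102.8]
bl -x-y [489.6  78.1]
bl +x+y [559.8 102.6]
bl +x-y [559.6  77.8]
fj back +x [574.9 151.3]
fj back -x [493.4 151.3]
mj face +x [574.7  69.8]
mj face -x [494.9  70.2]
mj back +x [574.4  41.4]
mj back -x [494.6  41.9]
body -y+x [571.2 -49.4]
body -y-x [493.  -48.5]
ear [587.2   1. ]
ear [481.8   1.9]
ear [482.8 116.5]
rod outer L [608.  124.8]
rod outer R [607.6  89. ]
tip [592.6  93.9]
S ball [637.  -79.4]
S bl -x-y [497.2  75.9]
S bl -x+y [496.1  97.9]
S bl +x+y [562.1  99.2]
S bl +x-y [564.2  75.7]
S fj back +x [587.6 139.6]
S fj back -x top [503.7 135.2]
S mj -y-x [503.2  43.8]
S mj -y+x [594.2  45.6]
S pivot [541.4 -21.7]
182 [-5  1 -1  2 58  0 -4 54  1 -2  0  3  1 -1  2  4  0  8 -3 -4  4 69]
186 [ 2 -3 -2 56 57 23  8  4  3  1  0  3  0  4 -2 12 17 15 -4  0 67 65]
190 [-2 25 33 56 55 54 37 35 40 57 55 54 34 31 37 43 40 39 40 67 68 -3]
194 [                   1                   24                   24
                   55                   59                   55
                   71                   69                   69
                   54                   54                   52
                   49                   44 -9223372036854775808
                   46                   51                   25
                   28                   67                   30
                    3]
198 [ 0 32 28 52 51 60 70 69 73 49 57 53 51 49 46 50 49 66 76 70 27  1]
202 [-2 23 31 60 57 53 71 68 67 54 51 59 54 46 49 50 52 64 66 45 30 -3]
206 [-4 26 26 52 53 55 73 70 69 50 56 54 45 47 53 44 47 28 30 31 25 -5]
210 [-6 24 30 54 57 53 69 71 71 52 56 55 35 32 35 44 35 33 34 24 30 -3]
214 [ 4  1 -3  4 11 18 14 -4 -5 -3 -4 -2 -3 -5  1 10 20 12  0  1  2 -4]
218 [ 1  6  1 -1  1 -6 -7 -5 -2 -2  4  1 -1 -1  2  7  2  7  9 -5  0  1]<stdin>:12: RuntimeWarning: invalid value encountered in cast
```

```bash
cat >> h.py <<'E'
X0,Y0=534.5,75.0
def att(zdir):  # tool y down, tool z along horizontal angle zdir
    z=np.array([np.cos(zdir),np.sin(zdir),0]); y=np.array([0,0,-1.]); x=np.cross(y,z)
    q=R.from_matrix(np.stack([x,y,z],1)).as_quat(); return [q[3],q[0],q[1],q[2]]
E
python3 - <<'E'
from h import *
print(rot(bot.read_state()["tool_rot"]).round(2).tolist())
for a in(0,np.pi):
    print(a,bot.ik([455,90.3,140],att(a)))
    for t in(-29,-75,-120): print(t,bot.ik([600,-40,69],att(np.radians(t-90)+a)))
print(bot.tip_reach); bot.move_gripper(0); print(bot.tip_reach)
j=[bot.ik([455,90.3,140],att(a)) for a in(0,np.pi)]
a=min((0,np.pi),key=lambda a:9 if bot.ik([455,90.3,140],att(a)) is None else abs(bot.ik([455,90.3,140],att(a))[5]))
bot.move_to([455,90.3,140],att(a))
s=bot.read_camera("scene");S=cloud(s); st=bot.read_state(); print(a,st["clock"],st["ee_pos"],st["joint_positions"],st["ft_force"],st["grip_width"])
m=(abs(S[...,0]-455)<35)&(abs(S[...,1]-90)<35)&(S[...,2]>85)&(S[...,2]<170)
p=S[m];print(len(p),np.sort(p[:,2])[:15].round(0))
for lo in(100,110,120,130,140): 
    k=p[(p[:,2]>lo)&(p[:,2]<lo+10)]; print(lo,len(k),k.min(0).round() if len(k) else 0,k.max(0).round() if len(k) else 0)
cv2.imwrite("pics/hover.png",cv2.resize(s["image"][110:240,280:450],None,fx=4.5,fy=4.5,interpolation=cv2.INTER_CUBIC))
E
```

```text
[[0.45, -0.0, 0.89], [-0.89, 0.0, 0.45], [-0.0, -1.0, 0.0]]
0 [ 1.16933004e-01  2.10809206e-01  1.85777217e+00 -4.44089210e-16
  1.07301128e+00  1.68772933e+00]
-29 None
-75 [-1.27470701e-01  5.83234296e-01  1.51307790e+00 -4.44089210e-16
  1.04528046e+00 -1.96006642e+00]
-120 [-0.1274707   0.5832343   1.5130779   0.          1.04528046 -1.17466825]
3.141592653589793 [ 1.16933004e-01  2.10809206e-01  1.85777217e+00 -4.44089210e-16
  1.07301128e+00 -1.45386332e+00]
-29 [-1.27470701e-01  5.83234296e-01  1.51307790e+00 -4.44089210e-16
  1.04528046e+00  3.78674783e-01]
-75 [-0.1274707   0.5832343   1.5130779   0.          1.04528046  1.18152624]
-120 [-1.27470701e-01  5.83234296e-01  1.51307790e+00 -4.44089210e-16
  1.04528046e+00  1.96692440e+00]
19.0
19.0
3.141592653589793 3.15 [455.23565782  89.74503216 140.07494361] [ 1.15717601e-01  2.10875565e-01  1.85748951e+00 -7.60095208e-05
  1.07305035e+00 -1.45356408e+00] [-0.25473232 -1.29587062 -0.35735984] -0.03591782682442897
69 [144. 145. 145. 146. 146. 147. 147. 147. 148. 148. 149. 149. 150. 150.
 151.]
100 0 0 0
110 0 0 0
120 0 0 0
130 0 0 0
140 12 [459.  79. 144.] [470. 101. 149.]
```

View pics/hover.png

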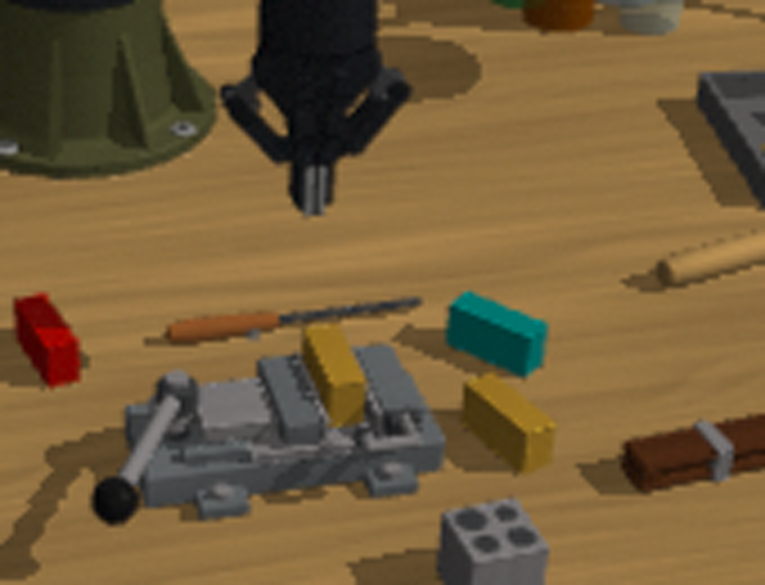

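```bash
python3 - <<'E'
from h import *
s=bot.read_camera("scene");S=cloud(s)
for v in range(140,162,2): print(v,[S[v,u].round(0).tolist() for u in(347,350)])
e=np.array(s["eye"]);d=ray(s,349.8,157.3,0)-e
print("tip at x=466:",e+d*(466-e[0])/d[0])
E
```

```text
140 [[472.0, 77.0, 206.0], [448.0, 93.0, 192.0]]
142 [[470.0, 78.0, 198.0], [456.0, 91.0, 190.0]]
144 [[473.0, 78.0, 193.0], [458.0, 91.0, 184.0]]
146 [[468.0, 79.0, 184.0], [463.0, 90.0, 180.0]]
148 [[462.0, 81.0, 174.0], [465.0, 89.0, 174.0]]
150 [[460.0, 82.0, 166.0], [466.0, 89.0, 168.0]]
152 [[460.0, 82.0, 159.0], [466.0, 90.0, 162.0]]
154 [[465.0, 81.0, 155.0], [465.0, 90.0, 154.0]]
156 [[458.0, 83.0, 144.0], [472.0, 88.0, 151.0]]
158 [[229.0, 148.0, -1.0], [230.0, 159.0, -2.0]]
160 [[249.0, 143.0, 3.0], [246.0, 155.0, -0.0]]
tip at x=466: [466.          89.64664264 143.24455809]
```

The scene camera puts the closed fingertips at z≈143 with the TCP at 140. The stated tip reach would put them at 121, so I'll recheck at a lower height and with a light touch before trusting either figure.

```bash
python3 - <<'E'
from h import *
bot.servo_line([455,90.3,79],speed=100)
s=bot.read_camera("scene");S=cloud(s);print(bot.read_state()["ee_pos"],bot.read_state()["clock"])
m=(abs(S[...,0]-455)<30)&(abs(S[...,1]-90)<16)&(S[...,2]>20)
m[:, :]&=True
p=S[m];print(np.sort(p[:,2])[:12].round(0), p[np.argsort(p[:,2])[:3]].round())
t=bot.read_camera("top");T=cloud(t)
cv2.imwrite("pics/low.png",np.hstack([cv2.resize(s["image"][140:240,290:400],(400,364),interpolation=cv2.INTER_CUBIC),cv2.resize(t["image"][150:260,250:371],(400,364),interpolation=cv2.INTER_CUBIC)]))
E
```

```text
[455.39329758  90.32969624  79.63096225] 4.0083
[81. 83. 83. 83. 84. 86. 87. 87. 87. 88. 88. 89.] [[454.  83.  81.]
 [466.  96.  83.]
 [465.  89.  83.]]
```

View pics/low.png

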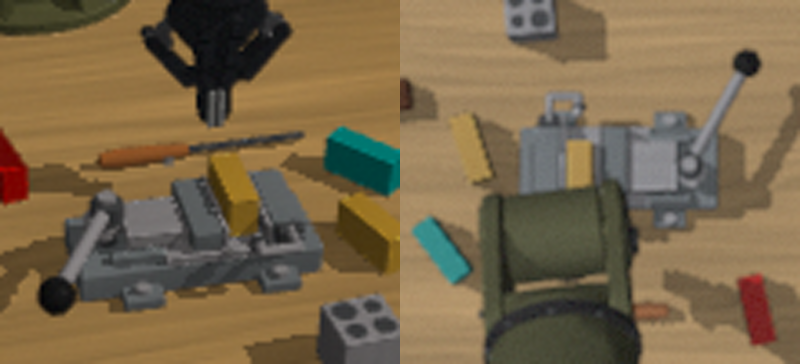

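```bash
python3 - <<'E'
from h import *
bot.servo_line([440,90.3,30],speed=100)
print(bot.servo_line([440,90.3,-6],speed=15,until_force=3))
st=bot.read_state();print(st["ee_pos"],st["ft_force"],st["clock"])
bot.servo_line([440,90.3,70],speed=100)
print(bot.read_state()["ft_force"])
E
```

```text
True
[440.00209177  90.31378936  -1.55719303] [-1.12431428  0.99756763  6.24517274] 6.5667
[-0.5737061  -0.20787225 -0.09308553]
```

Touch test agrees with the camera: the closed tips sit about 1.5 mm above the reported TCP height (reach ≈ -1.5, not 19). I'll use tip z = TCP + 1.5 and push the blank.

```bash
python3 - <<'E'
from h import *
bot.servo_line([468,90.3,57.5],speed=80)
x=468;hit=False
while x<511 and not hit:
    x1=x+(14 if x<496 else 5); hit=bot.servo_line([x1,90.3,57.5],speed=14,until_force=9)
    st=bot.read_state();print(x1,hit,st["ee_pos"].round(1),st["ft_force"].round(1),st["clock"]);x=x1
E
```

```text
482 False [482.   90.3  57.4] [-2.  -0.6 -0.5] 9.1167
496 False [496.1  90.3  57.6] [-0.8 -1.2  0.1] 10.2667
501 False [501.3  90.3  57.6] [ 0.7  0.1 -0.3] 10.775
506 True [504.4  90.3  57.1] [-0.1  0.3  1.1] 11.1167
```

```bash
python3 - <<'E'
from h import *
print(bot.servo_line([507,90.3,57.5],speed=5,until_force=7))
st=bot.read_state();print(st["ee_pos"].round(1),st["ft_force"].round(1))
bot.servo_line([485,90.3,57.5],speed=60)
bot.servo_line([460,90.3,110],speed=130)
# lever approach pose
th=np.radians(-29.2); piv=np.array([534.6,-20.0])
def pose(th,off,r=70,z=51.5):
    p=piv+r*np.array([np.cos(th),np.sin(th)])+off*np.array([-np.sin(th),np.cos(th)]); return [*p,z]
p=pose(th,32); p[2]=130
bot.move_to(p,att(th-np.pi/2+np.pi))
c=bot.read_camera("top");s=bot.read_camera("scene");pickle.dump(c,open("top1.pkl","wb"));print(bot.read_state()["clock"],p)
cv2.imwrite("pics/pushed.png",np.hstack([cv2.resize(s["image"][140:240,290:400],(400,364),interpolation=cv2.INTER_CUBIC),cv2.resize(c["image"][150:260,250:371],(400,364),interpolation=cv2.INTER_CUBIC)]))
E
```

```text
True
[504.2  90.2  56.7] [-0.4  0.4  0.3]
14.2667 [np.float64(611.3160545013261), np.float64(-26.216669667077383), 130]
```

View pics/pushed.png

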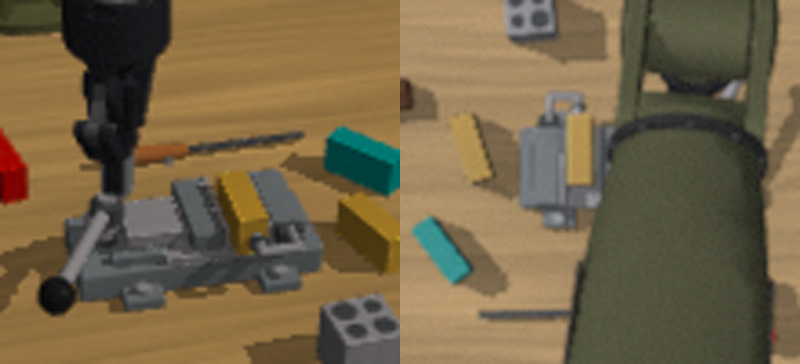

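Blank's +x end now sits at the stop in both views (top panel v≈115, so x≈585 against the expected 584.5). Lever next.

```bash
python3 - <<'E'
from h import *
piv=np.array([534.6,-20.0])
def pose(th,off,r=70,z=51.5):
    p=piv+r*np.array([np.cos(th),np.sin(th)])+off*np.array([-np.sin(th),np.cos(th)]); return [*p,z]
A=lambda th:att(th+np.pi/2)
th=np.radians(-29.2)
bot.servo_line(pose(th,32),A(th),speed=90)
bot.servo_line(pose(th,18.5),A(th),speed=40,until_force=20)
for d in list(range(-35,-111,-5))+[-113,-116,-118,-120,-121,-122,-123,-124]:
    th=np.radians(d); hit=bot.servo_line(pose(th,17.5),A(th),speed=40 if d>-112 else 15,until_force=20 if d>-119 else 14)
    st=bot.read_state(); n=np.array([-np.sin(th),np.cos(th),0])
    if d<-100 or d%20==0 or hit: print(d,hit,st["ee_pos"].round(1),round(float(st["ft_force"]@n),1),st["ft_force"].round(1),round(st["clock"],1))
    if hit: break
E
```

```text
-40 False [599.5 -51.5  51.5] 0.2 [ 0.3  0.  -0.4] 16.4
-60 False [584.7 -71.9  51.5] 0.4 [0.1 0.6 0.5] 17.7
-80 False [564.  -85.9  51.5] 0.2 [0.1 0.4 0.7] 18.9
-100 False [539.7 -91.9  51.5] 0.9 [ 0.8 -0.5  0.4] 20.1
-105 False [533.4 -92.1  51.5] 1.0 [1.1 0.  0.4] 20.4
-110 False [527.2 -91.8  51.5] 0.5 [ 0.1 -1.1  0.4] 20.8
-113 False [523.7 -91.4  51.6] 4.6 [ 3.9 -2.6 -0.6] 21.2
-116 False [519.8 -90.7  51.6] 4.4 [ 3.3 -3.4  0.1] 21.6
-118 False [517.3 -90.2  51.6] 3.8 [ 3.3 -2.  -0.5] 21.9
-120 False [514.8 -89.5  51.5] 4.8 [ 3.1 -4.3 -1.1] 22.2
-121 False [513.7 -89.2  51.6] 4.9 [ 3.2 -4.2 -0.5] 22.4
-122 False [512.5 -88.8  51.6] 6.2 [ 4.5 -4.4 -1. ] 22.7
-123 False [512.2 -88.9  51.8] 13.6 [10.8 -8.3 -6.6] 22.9
-124 False [511.9 -89.   51.9] 20.9 [ 17.7 -11.2 -10.4] 23.2
```

```bash
python3 - <<'E'
from h import *
th=np.radians(-122);n=np.array([-np.sin(th),np.cos(th),0])
p=bot.read_state()["ee_pos"]
bot.servo_line(p+20*n,speed=60); bot.servo_line(p+25*n+[0,0,110],speed=130)
bot.move_to([245.5,-492,229.7],[0.60155712,-0.60111561,0.37230929,-0.37171878])
c=bot.read_camera("top");s=bot.read_camera("scene");pickle.dump(c,open("top2.pkl","wb"));print(bot.read_state()["clock"])
cv2.imwrite("pics/clamped.png",np.hstack([cv2.resize(s["image"][165:255,280:420],(400,257),interpolation=cv2.INTER_CUBIC),np.zeros((257,0,3),np.uint8)]))
cv2.imwrite("pics/clampedtop.png",cv2.resize(c["image"][150:250,250:380],None,fx=6,fy=6,interpolation=cv2.INTER_CUBIC))
a=pickle.load(open("top0.pkl","rb"))["image"].astype(int)
d=(abs(a-c["image"]).max(-1)>60).astype(np.uint8)
print([x.tolist() for x in cv2.connectedComponentsWithStats(d)[2] if x[4]>8])
E
```

```text
26.5917
[[0, 0, 640, 400, 255625], [351, 165, 8, 8, 52], [300, 185, 10, 8, 50], [346, 204, 15, 9, 26], [301, 206, 7, 8, 44], [364, 213, 10, 9, 60], [520, 284, 9, 4, 17], [499, 291, 17, 10, 75], [489, 300, 9, 9, 46]]
```

View pics/clampedtop.png

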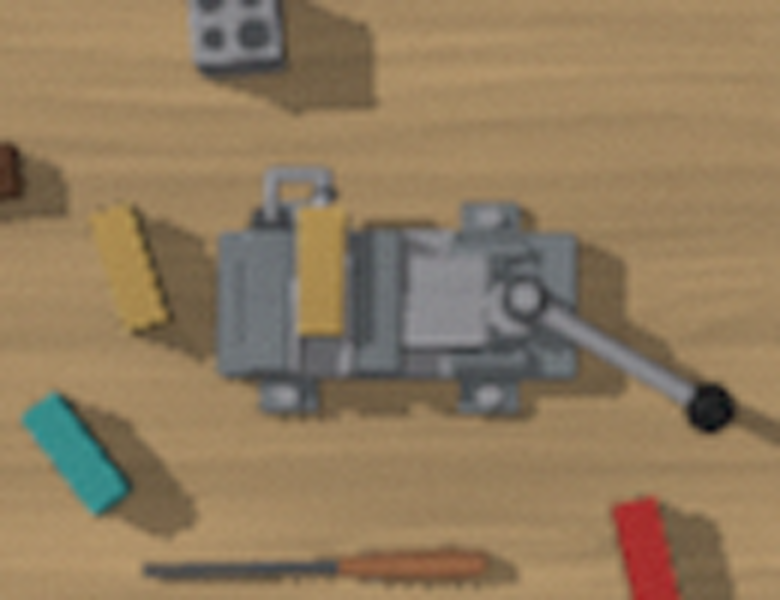

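View pics/clamped.png

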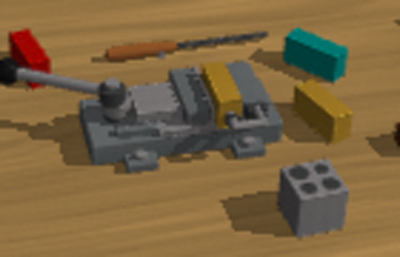

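```bash
python3 - <<'E'
from h import *
c=pickle.load(open("top2.pkl","rb"))
g=lambda u,v,z:ray(c,250+(u+.5)/6-.5,150+(v+.5)/6-.5,z)[:2]
b=g(709,408,62); d=b-[534.6,-20]; print("ball",b,np.hypot(*d),"lever rad",np.radians(-np.degrees(np.arctan2(d[1],d[0]))-20))
for v in(208,334):print("blank end",g(321,v,71)-[X0,Y0])
bot.finish_job()
E
```

```text
ball [ 474.07699771 -119.32566846] 116.31260559605467 lever rad 1.7689885963699679
blank end [51.31329104 18.15101226]
blank end [-18.35157971  18.36181637]
the job is handed in; nothing more can be done
```

I pushed the blank along the bed to the work stop with closed fingertips, then pushed the lever round to the end of its travel. The job is handed in; the last picture was at about 27 s of the 56 s, and handing in reported no verdict.

**Last checks (top camera after the arm had backed away):**
- **Blank:** its ends are at x −18 and +51 in the vise frame, against the stop tip at 50, within about 1.5 mm. It lies straight against the fixed jaw.
- **Lever:** it reads about 1.77 rad against the 1.75 end of travel. The push force had risen to about 21 N against the end stop.
- **Other objects:** comparing the first and last top pictures, only the blank, the lever, their shadows and the arm had changed. Parts hidden under the arm could not be compared.

**Disagreements:**
- **Fingertip reach:** the stated 19 mm did not hold. The camera and a light touch on the bench both put the closed tips about 1.5 mm above the TCP height, so I worked with that.
- **Scene camera:** it read x up to about 7 mm larger than the top camera for points on the vise, though the two agreed on the lever ball. I used the top camera.
- **Force at the stop:** when the push stopped against the work stop, the force read back near zero both times. I relied on the stopping position, repeated to 0.2 mm, and the pictures to confirm contact.

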